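# Turn a circuit board over in its soldering cradle

### The job

The framed circuit board lies in its cradle with the components up. Turn it over and lay it back in the same cradle with the solder side up, flat on both ledges and inside the end stops and corner lips; the V-shaped turning stand is there to lean it in while you change your grip. Set the board down rather than letting it drop, and leave the other things on the bench where they are.

Things in the scene. Friction and masses are not known exactly. Their poses are not given: they have to be found in the camera images.
- board_centre (a point): Centre of the loose board: a brown circuit board in a plain aluminium edge frame, together a rigid slab 60 mm wide (x), 130 mm long (y), 12 mm thick (z), about 0.18 kg. z points out of the component side (dark chips and cylinders, within the frame's depth); the other side is bare board with small solder dots. It starts in the cradle, components up. Grip across the 60 mm width.
- cradle: Fixed black soldering cradle on the bench; origin at its underside's centre, z up, the board's long direction along y. Base plate 84 (x) by 166 (y) by 8 mm high. At each end a block (|y| 53 to 80 mm, 80 mm wide) with a flat ledge 32 mm above the bench that carries the last 12 mm of the board; open under the board between them. May stand on the left or the right.
- cradle_seat (a point): Centre of the board when seated: over the cradle's centre, 38 mm above the bench; axes as the cradle. Around the ledges, to 40 mm above the bench, stand the end stops (|y| from 69 mm outwards) and four corner lips (6 mm thick, inner faces at |x| = 34 mm, |y| 57 to 69 mm): 4 mm of play on every side. The board may lie either end first.
- stand: Fixed turning stand on the bench; origin at its underside's centre, z up. Dark base plate 80 (x) by 130 (y) by 12 mm high with two aluminium rests forming a V: one rises toward +y, one toward -y, each leaning 20 degrees outward from vertical, 44 mm wide (x), 70 mm long up the slope (tops about 78 mm above the bench), with thin steel struts behind.
- stand_floor (a point): Middle of the V's floor, 12 mm above the bench; axes as the stand. The floor is 18 mm wide (y) between the rests' feet: the board can stand in it on a short end and lean on either rest, its long edges free beyond the rests' sides.
- flux_jar: Bystander: small amber jar with a black lid, 34 mm across, 36 mm tall, standing between the cradle and the stand; origin at its underside's centre. To be left where it is.
- spray_can: Bystander: upright spray can, 52 mm across, 150 mm tall, out to the left of the work; origin at its underside's centre. To be left where it is.
There are look-alikes about, which are no part of the job. What is shaped like the part that bears board_centre but blue or red is not meant.

How it is judged:
On the way, in this order (a step that is already met when the one before it is completed fails the run):
1. the board is lifted clear of the cradle (height (world z) of board_centre above 0.075 m), for 0.1 s.
2. the board has been turned past standing on edge, the component side now facing downward (angle between board_centre's own z axis and vertical above 1.75 rad), for 0.2 s.
At the end, for the whole second after the job is handed in: The board lies still in the cradle with the solder side up: level within 3.5 degrees, its centre within 3 mm of the seated height and 8 mm of the seat sideways, its long direction along the cradle within 8 degrees, either end first (angle between board_centre's own z axis and vertical above 3.08 rad and z of board_centre in the frame of cradle between 0.035 and 0.041 m and horizontal distance between board_centre and cradle_seat below 0.008 m and angle between the y axis of board_centre and the y axis of cradle, either way round below 0.14 rad and linear speed of board below 0.02 m/s); the robot touches nothing.
It fails at once if the board falls freely (faster than 0.7 m/s with no finger on it) (linear speed of board above 0.7 m/s and contact force between board and the fingers below 0.1 N).
It fails at once if a bystander is pushed more than 30 mm (distance of any of solder_reel, flux_jar, cup, multimeter, spray_can, screwdriver, brush from where it was at the start of the episode above 0.03 m).
It also fails if it takes over 54 s, if anything falls off the work surface, if the arm or the gripper's body presses on something with over 40 N, if the wrist force passes 120 N, or if a joint passes its speed limit or range.

### The arm

A 7-joint arm with a two-finger parallel gripper is mounted at the origin on the work surface. World frame = base frame: x ahead of the robot, y to its left, z up, the work surface at z = 0. Lengths are in m, angles in rad, forces in N, time in s.
With the tool pointing down it reaches from about 0.4 to 0.925 m from the base axis. Payload 4.1 kg.
Tool frame: the origin (TCP) lies at the very end of the fingers, on their centre line; the grasp point (between the pads) lies 19 mm behind it; z points along the fingers, y is the line along which they close (so a half turn about z gives the same grasp; the last joint's range is limited). The gripper opens to 85 mm and grips with 20 to 120 N. Pads are 22 mm wide; open, the fingers measure 114 mm over their backs; the gripper's body (76 mm by 85 mm) begins 54 mm behind the grasp point. The pads swing forward as they close: fully open they stand 13 mm farther back than shut.
Start: joints at [1.24, 0.398, 0.045, 1.537, -0.019, 1.207, -0.051], TCP at [0.149, -0.633, 0.231] pointing down, gripper open.
Joint ranges: [-2.82, 2.82], [-0.49, 2.23], [-1.37, 1.46], [0, 2.46], [-1.36, 4.5], [0.23, 2], [-2.94, 2.94]. Speed limits (rad/s): [2.57, 2.57, 3.14, 3.14, 3.14, 3.14, 3.14].

### API

Orientations are given as a rotation vector (axis times angle).
In Python, from workcell import env gives the robot as it stands.
- The arm moves only by the tool send_rows, never from a script. Its arguments are lists of equal length, an entry for each row: "travel": the shift along the tool's x, y, z scaled (see below), a list of three; "angular": the turn, a rotation vector about the tool's x, y, z scaled (see below), a list of three; "hand": the gripper's target within -1 to 1 (fully open at 1, half-way at 0, shut at -1). In form: {"travel": [[tx, ty, tz], ...], "angular": [[ax, ay, az], ...], "hand": [hand, ...]}. A call has 1 to 10 rows; each row is the pose to reach, as a shift and turn from the pose commanded when the call began, along the tool's axes at that moment, turning the shorter way round; what a row does not reach only later rows make up. The controller multiplies each number of a shift by 400 mm and each number of a turn by 360 degrees. A row lasts 1/8 s, in which the tool goes at most 62.5 mm and 10.7 degrees, less where a joint would pass 70% of its speed; a pose out of reach is approached as far as the arm can. A call with a number of a shift or a turn outside -1 to 1 is refused whole. A call with a gripper value outside its range is refused whole. The fingers move at their own pace and stop on an object; "grip_force" is the grip in N (left out, the last holds). Time passes only in rows, so rows that repeat a pose let the fingers close. It gives the time, the measured TCP pose, the force, the opening and the grip force at its end, in the units of the state.
- env.get_state(): the state, without advancing time (a new reading comes with each control period).
- env.get_image(name): name is "scene" or "top"; returns a dict with "img" (384x512x3 uint8, red, green, blue), "vfov" (degrees; the focal length in pixels is half the picture's height over the tangent of half this angle, whatever the lens; pixels are square), "cx", "cy" (the principal point, pixels), "dist" ([k1, k2, p1, p2, k3] as OpenCV has them; the pictures are not rectified), "R" (3x3) and "t" (3): a world point X has camera coordinates R X + t. Camera axes: x right, y down, z forward; pixel columns grow to the right and rows downward; lengths in m; the calibration is good to about 2 mm. A picture is of the moment at which its call begins. There is no depth.
- env.sign_off(): hands the job in; it is judged then, once.
The state is a dict: "clock": time; "joint_pos": joint angles; "qd": joint speeds; "effort": joint torques, N m; "tool_pos": TCP position; "ee_rot": TCP orientation; "wrist_force": force on the tool from outside, world axes, zero at the start; "ft_torque": the same for the moment, N m; "grip_width": finger opening in m; "finger_force": force on a finger pad.
Only numpy, scipy, OpenCV 4.12 (cv2) and the standard library are available. Lean on these libraries where they do the work, as an engineer would, in place of code of your own. Each camera call takes 0.05 s, during which the arm holds its last target. There are 200 camera calls.

## Working session

There is one attempt and no reset: what is moved stays moved. The work goes in short steps, Python scripts to look and compute and a tool call to move; the robot and the scene stay as the last step left them, time stands still between calls to the robot, and variables do not carry over. Pictures are saved under pics/ and viewed, at most 10 in all, crops included, and the job is handed in when it is done.

Besides the shell and the picture viewer there is one more tool, called after ">>>" as name(argument=value, ...), one argument or row to a line, values as JSON. send_rows: Moves the arm, as the interface text tells. Shifts and turns lie within -1 to 1; 1 stands for 400 mm of shift or 360 degrees of turn. Its arguments: {"type":"object","properties":{"travel":{"type":"array"},"angular":{"type":"array"},"hand":{"type":"array"},"grip_force":{"type":"number"}},"required":["travel","angular","hand"]}

```bash
ls; mkdir -p pics
python3 - <<'E'
from workcell import env
import cv2,numpy as np
s=env.get_state()
print({k:np.round(v,3).tolist() for k,v in s.items()})
for n in ("scene","top"):
    d=env.get_image(n); cv2.imwrite(f"pics/{n}0.png",cv2.resize(d["img"][:,:,::-1],None,fx=1.5,fy=1.5,interpolation=cv2.INTER_CUBIC))
    print(n,d["vfov"],d["cx"],d["cy"],d["dist"],np.round(d["R"],3).tolist(),np.round(d["t"],3))
E
```

```text
pics
{'clock': 0.0, 'joint_pos': [1.24, 0.399, 0.045, 1.538, -0.019, 1.207, -0.051], 'qd': [0.002, -0.0, -0.0, 0.001, -0.001, -0.001, 0.001], 'effort': [-0.001, -47.512, 1.364, -25.423, 0.012, 0.009, -0.0], 'tool_pos': [0.149, -0.632, 0.23], 'ee_rot': [-3.119, -0.363, 0.001], 'wrist_force': [-0.669, 1.074, 0.311], 'ft_torque': [-0.044, 0.011, -0.011], 'finger_force': 0.0, 'grip_width': 0.085}
scene 55.4744744993061 262.97933332176837 191.25798800864817 [-0.11019091  0.          0.          0.          0.        ] [[0.858, 0.513, 0.01], [0.418, -0.688, -0.593], [-0.297, 0.513, -0.805]] [-0.474 -0.063  0.943]
top 57.05543278813289 250.347054834888 193.2707314958105 [-0.09394446  0.          0.          0.          0.        ] [[-0.061, -0.998, -0.007], [-0.972, 0.061, -0.226], [0.226, -0.007, -0.974]] [0.188 0.44  0.757]
```

View pics/scene0.png

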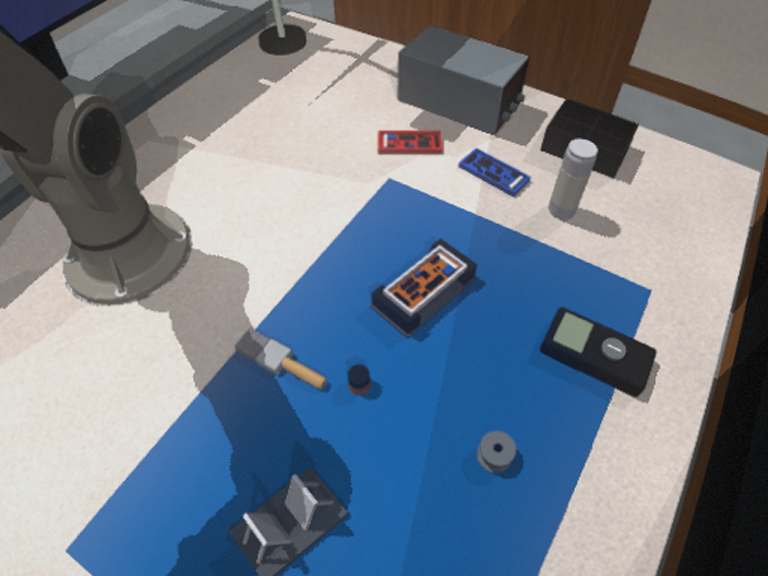

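View pics/top0.png

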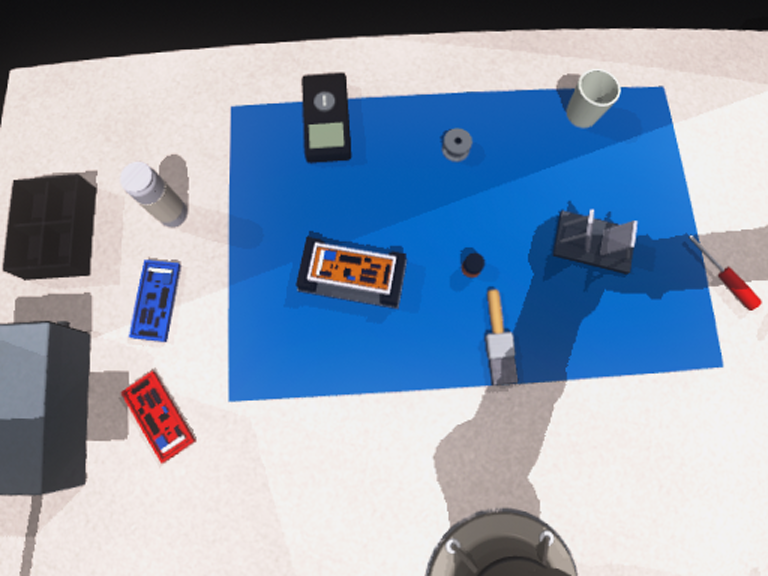

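The orange-brown board in a pale frame, in the black cradle, is at top-view pixel (352,268). The look-alikes are the blue board (155,300) and the red one (158,415), neither in a cradle. The stand is at about (597,240), the jar at (473,263). Next I measure the board, cradle and stand, and check one crop.

```bash
cat > h.py <<'E'
from workcell import env
import cv2,numpy as np
from scipy.spatial.transform import Rotation as Rn
def cam(n):
    d=env.get_image(n); f=192/np.tan(np.radians(d["vfov"]/2))
    d["K"]=np.array([[f,0,d["cx"]],[0,f,d["cy"]],[0,0,1]]); d["R"]=np.array(d["R"]);d["t"]=np.array(d["t"]);d["dist"]=np.array(d["dist"]);return d
def ray(d,uv,z):
    p=cv2.undistortPoints(np.array(uv,float).reshape(-1,1,2),d["K"],d["dist"]).reshape(-1,2)
    r=np.c_[p,np.ones(len(p))]@d["R"]; c=-d["R"].T@d["t"]
    return c+r*((z-c[2])/r[:,2])[:,None]
def proj(d,X):
    return cv2.projectPoints(np.array(X,float).reshape(-1,3),cv2.Rodrigues(d["R"])[0],d["t"],d["K"],d["dist"])[0].reshape(-1,2)
def blobs(m,amin):
    n,l,s,c=cv2.connectedComponentsWithStats(m.astype(np.uint8)); return [(l==i,c[i],s[i,4]) for i in range(1,n) if s[i,4]>amin]
E
python3 - <<'E'
from h import *
for n in("top","scene"):
    d=cam(n); h=cv2.cvtColor(d["img"],cv2.COLOR_RGB2HSV).astype(int); H,S,V=h[...,0],h[...,1],h[...,2]
    org=(H>5)&(H<20)&(S>140)&(V>100)
    c={"top":(235,178),"scene":(286,187)}[n]
    roi=np.zeros(org.shape,bool); roi[c[1]-30:c[1]+30,c[0]-40:c[0]+40]=1
    fr=roi&(S<70)&(V>130); print(n,fr.sum(),(org&roi).sum())
    pts=cv2.findNonZero((fr|(org&roi)).astype(np.uint8)); 
    q=cv2.boxPoints(cv2.minAreaRect(pts)); hull=cv2.convexHull(pts); ap=cv2.approxPolyDP(hull,4,True).reshape(-1,2)
    W=ray(d,ap+0.0,.044); print("approx",ap.tolist(),np.round(W,4).tolist(), np.round(np.linalg.norm(W-np.roll(W,-1,0),axis=1),3))
    dark=(V<75)&(S<140)
    if n=="top":
        for m,cc,a in blobs(dark,60): print("dark",np.round(cc),a)
        crop=d["img"][135:205,185:440]; cv2.imwrite("pics/c1.png",cv2.resize(crop[:,:,::-1],(765,210),interpolation=cv2.INTER_CUBIC))
    else:
        crop=d["img"][300:384,130:250]; cv2.imwrite("pics/c2.png",cv2.resize(crop[:,:,::-1],(720,504),interpolation=cv2.INTER_CUBIC))
a=cv2.imread("pics/c1.png"); b=cv2.resize(cv2.imread("pics/c2.png"),(540,378)); o=np.zeros((598,765,3),np.uint8); o[:210]=a; o[215:593,:540]=b; cv2.imwrite("pics/c3.png",o)
s=env.get_state(); print(np.round(Rn.from_rotvec(s["ee_rot"]).as_matrix(),3))
E
```

```text
top 425 595
approx [[263, 171], [259, 195], [205, 186], [210, 162]] [[0.5039, 0.1277, 0.044], [0.447, 0.1409, 0.044], [0.4762, 0.2646, 0.044], [0.5339, 0.251, 0.044]] [0.058 0.127 0.059 0.127]
dark [211.  15.] 13838
dark [217.  76.] 1170
dark [ 33. 152.] 3712
dark [392. 165.] 913
dark [204. 178.] 253
dark [263. 188.] 254
dark [315. 176.] 136
dark [ 43. 272.] 3027
dark [337. 374.] 1166
scene 374 229
approx [[310, 176], [274, 208], [256, 194], [292, 164]] [[0.5349, 0.2491, 0.044], [0.5068, 0.124, 0.044], [0.452, 0.1361, 0.044], [0.48, 0.2599, 0.044]] [0.128 0.056 0.127 0.056]
[[ 0.973  0.23  -0.   ]
 [ 0.23  -0.973  0.001]
 [-0.    -0.001 -1.   ]]
```

View pics/c3.png

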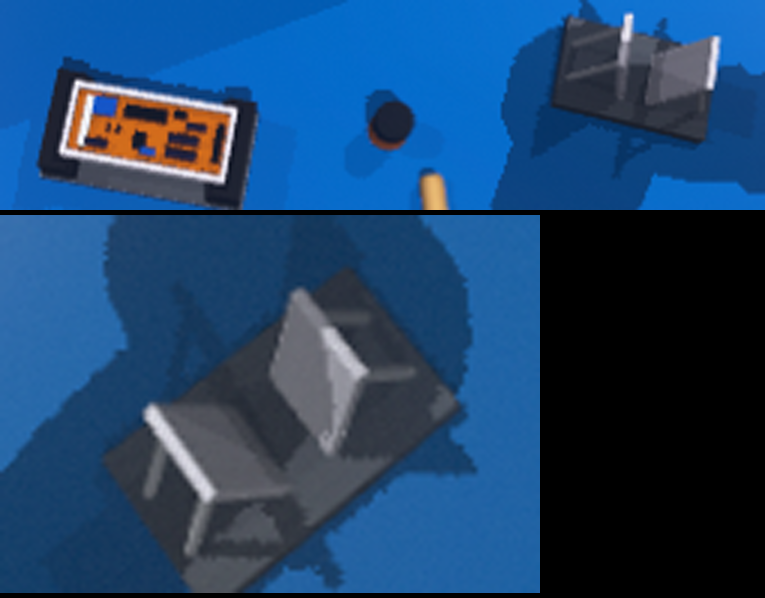

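The crop confirms it: an orange-brown board with white components and a pale frame, seated in the black cradle. The stand's base-plate corners also show in both views. Next I compute the stand pose from those corners.

Run:
```python
from h import *
t=cam("top"); s=cam("scene")
A=ray(t,[(374,140.7),(369.3,170),(418.3,182.3)],.012); B=ray(s,[(206.7,311.6),(232.2,342.2),(152.9,354)],.012)
print(np.round(A,4).tolist(),np.round(B,4).tolist())
# rest tops z~.078: top view (629,14)-(622,98 foot) crops
u=lambda x,y:(185+x/3,135+y/3); v=lambda x,y:(130+x/4.5,300+(y-215)/4.5)
print("tops top",np.round(ray(t,[u(628,15),u(622,66),u(717,38),u(711,88)],.078),4).tolist())
print("tops scene",np.round(ray(s,[v(300,291),v(363,375),v(150,408),v(211,497)],.078),4).tolist())
print("jar",np.round(ray(t,[u(391,121)],.036),4), "can",np.round(ray(t,[(141/1.5,178/1.5)],.15),3))
# cradle block top corners z=.04
print("cr",np.round(ray(t,[u(60,66),u(258,103),u(235,102)],.04),4).tolist(), np.round(ray(t,[u(40,177),u(243,208)],.0),4).tolist())
```

```text
[[0.5759, -0.1584, 0.012], [0.5002, -0.1353, 0.012], [0.4617, -0.2545, 0.012]] [[0.5064, -0.1397, 0.012], [0.582, -0.1629, 0.012], [0.4679, -0.2603, 0.012]]
tops top [[0.5505, -0.1811, 0.078], [0.5094, -0.1696, 0.078], [0.5281, -0.2495, 0.078], [0.488, -0.2372, 0.078]]
tops scene [[0.5159, -0.1704, 0.078], [0.5561, -0.1842, 0.078], [0.494, -0.2381, 0.078], [0.534, -0.2516, 0.078]]
jar [[0.488  0.0045 0.036 ]] can [[0.614 0.489 0.15 ]]
cr [[0.5485, 0.263, 0.04], [0.508, 0.1084, 0.04], [0.5099, 0.1264, 0.04]] [[0.4686, 0.287, 0.0], [0.4328, 0.1241, 0.0]]
```

>>> send_rows(
  travel=[
    [0, 0, -0.25],
    [0, 0, -0.25],
    [0, 0, -0.25],
    [0, 0, -0.25],
    [0, 0, -0.25],
    [0, 0, -0.25],
    [0, 0, -0.25],
    [0, 0, -0.25],
  ],
  angular=[
    [0.18, 0, 0],
    [0.18, 0, 0],
    [0.18, 0, 0],
    [0.18, 0, 0],
    [0.18, 0, 0],
    [0.18, 0, 0],
    [0.18, 0, 0],
    [0.18, 0, 0],
  ],
  hand=[1, 1, 1, 1, 1, 1, 1, 1],
)

```text
clock: 1.3
tool_pos: [0.1681, -0.6197, 0.3719]
ee_rot: [-2.693, -0.333, 0.054]
wrist_force: [-0.0, -0.2, -3.7]
grip_width: 0.0858
finger_force: 0.0
```

Run:
```python
from h import *
s=env.get_state(); print(np.round(s["joint_pos"],3),s["qd"].__class__,np.round(s["tool_pos"],4)); print(np.round(Rn.from_rotvec(s["ee_rot"]).as_matrix(),3))
```

```text
[ 1.117  0.636  0.291  0.962 -0.172  1.993  0.03 ] <class 'numpy.ndarray'> [ 0.1681 -0.6197  0.3719]
[[ 0.971  0.224 -0.089]
 [ 0.241 -0.881  0.406]
 [ 0.013 -0.416 -0.909]]
```

```bash
cat >> h.py <<'E'
def frame(kind):
    c,z,y={"cradle":((.492,.193),.038,-13.3),"stand":((.522,-.2095),.012,-17.5)}[kind]
    return np.array([*c,z]),Rn.from_euler("z",y,degrees=True).as_matrix()
def tgt(kind,p,tilt):
    """TCP at local p; tool z tilted `tilt` deg from down toward local +y; tool y = local x"""
    o,R=frame(kind); a=np.radians(tilt); z=R@[0,np.sin(a),-np.cos(a)]; y=R@[1,0,0]; return o+R@np.array(p),np.c_[np.cross(y,z),y,z]
def num(*T):
    s=env.get_state(); p=np.array(s["tool_pos"]);R=Rn.from_rotvec(s["ee_rot"]).as_matrix()
    print("q",np.round(s["joint_pos"],3),"w",round(float(s["grip_width"]),4),"F",np.round(s["wrist_force"],1),"t",round(float(s["clock"]),2))
    for q,M in T:
        d=q-p; w=Rn.from_matrix(R.T@M).as_rotvec()
        print("world",np.round(q,4),"travel",np.round(R.T@d/.4,4).tolist(),"ang",np.round(w/2/np.pi,4).tolist(),"mm",round(1e3*float(np.linalg.norm(d)),1),"deg",round(np.degrees(np.linalg.norm(w)),1))
E
python3 - <<'E'
from h import *
num(tgt("stand",(0,0,.25),0),tgt("cradle",(0,0,.2),0))
E
```

```text
q [ 1.117  0.636  0.291  0.962 -0.172  1.993  0.03 ] w 0.0858 F [-0.  -0.2 -3.7] t 1.3
world [ 0.522  -0.2095  0.262 ] travel [1.1018, -0.5914, 0.5883] ang [-0.0611, -0.0367, -0.1597] mm 552.8 deg 63.0
world [0.492 0.193 0.238] travel [1.2704, -1.4701, 1.0585] ang [-0.0601, -0.0392, -0.1711] mm 885.1 deg 66.8
```

>>> send_rows(
  travel=[
    [0.55, -0.3, 0.25],
    [0.55, -0.3, 0.25],
    [0.55, -0.3, 0.25],
    [0.55, -0.3, 0.25],
    [0.55, -0.3, 0.25],
    [0.55, -0.3, 0.25],
  ],
  angular=[
    [-0.061, -0.037, -0.16],
    [-0.061, -0.037, -0.16],
    [-0.061, -0.037, -0.16],
    [-0.061, -0.037, -0.16],
    [-0.061, -0.037, -0.16],
    [-0.061, -0.037, -0.16],
  ],
  hand=[1, 1, 1, 1, 1, 1],
)

```text
clock: 2.05
tool_pos: [0.3392, -0.4256, 0.3311]
ee_rot: [-2.541, -1.842, 0.049]
wrist_force: [-0.5, -0.5, -0.2]
grip_width: 0.0856
finger_force: 0.0
```

Run:
```python
from h import *
print(env.get_state()["tool_pos"],env.get_state()["ee_rot"]);num(tgt("stand",(0,0,.25),0),tgt("cradle",(0,0,.2),0))
```

```text
[ 0.33918715 -0.42558572  0.33109853] [-2.54080361 -1.84247424  0.04909598]
q [0.736 0.151 0.074 1.643 0.02  1.356 0.488] w 0.0856 F [-0.5 -0.5 -0.2] t 2.05
world [ 0.522  -0.2095  0.262 ] travel [0.6593, 0.2699, 0.1516] ang [-0.0033, 0.0038, -0.0017] mm 291.4 deg 1.9
world [0.492 0.193 0.238] travel [1.5937, -0.113, 0.1973] ang [-0.0034, 0.0036, -0.0133] mm 643.9 deg 5.1
```

>>> send_rows(
  travel=[
    [0.66, 0.2, 0.12],
    [0.66, 0.2, 0.12],
    [0.66, 0.2, 0.12],
    [0.66, 0.2, 0.12],
    [0.66, 0.2, 0.12],
    [0.66, 0.2, 0.12],
  ],
  angular=[
    [0, 0, 0],
    [0, 0, 0],
    [0, 0, 0],
    [0, 0, 0],
    [0, 0, 0],
    [0, 0, 0],
  ],
  hand=[1, 1, 1, 1, 1, 1],
)

```text
clock: 2.8
tool_pos: [0.497, -0.2018, 0.2746]
ee_rot: [-2.543, -1.834, 0.05]
wrist_force: [0.7, -1.2, -0.1]
grip_width: 0.0855
finger_force: 0.0
```

Run:
```python
from h import *
print(env.get_state()["tool_pos"],env.get_state()["ee_rot"]);num(tgt("stand",(0,0,.25),-50),tgt("stand",(0,0,.25),50),tgt("cradle",(0,0.03,.12),-20))
```

```text
[ 0.49695176 -0.20183189  0.27462314] [-2.54311211 -1.83369893  0.05024613]
q [ 0.41   0.18  -0.136  1.729  0.048  1.258 -0.061] w 0.0855 F [ 0.7 -1.2 -0.1] t 2.8
world [ 0.522  -0.2095  0.262 ] travel [0.0023, 0.0662, 0.03] ang [-0.0046, -0.1353, -0.0007] mm 29.1 deg 48.7
world [ 0.522  -0.2095  0.262 ] travel [0.0023, 0.0662, 0.03] ang [-0.0024, 0.1424, -0.004] mm 29.1 deg 51.3
world [0.4989 0.2222 0.158 ] travel [1.0137, -0.3235, 0.2765] ang [-0.0063, -0.0521, -0.0134] mm 439.8 deg 19.5
```

>>> send_rows(
  travel=[
    [0, 0, 0],
    [0, 0, 0],
    [0, 0, 0],
    [0, 0, 0],
    [0, 0, 0],
    [0, 0, 0],
    [0, 0, 0],
  ],
  angular=[
    [0, -0.17, 0],
    [0, -0.17, 0],
    [0, -0.17, 0],
    [0, -0.17, 0],
    [0, -0.17, 0],
    [0, -0.17, 0],
    [0, -0.17, 0],
  ],
  hand=[1, 1, 1, 1, 1, 1, 1],
)

```text
clock: 3.68
tool_pos: [0.4955, -0.2047, 0.2734]
ee_rot: [1.838, 1.341, -1.143]
wrist_force: [-0.1, -0.2, -0.3]
grip_width: 0.0851
finger_force: 0.0
```

Run:
```python
from h import *
print(env.get_state()["tool_pos"],env.get_state()["ee_rot"]);num(tgt("stand",(0,0,.25),50),tgt("stand",(0,0,.25),-60))
```

```text
[ 0.49547723 -0.20471948  0.27340593] [ 1.83844024  1.34100395 -1.14253273]
q [-0.078  0.452 -0.158  1.794  0.906  1.688 -0.84 ] w 0.0851 F [-0.1 -0.2 -0.3] t 3.67
world [ 0.522  -0.2095  0.262 ] travel [0.0283, 0.0674, 0.0034] ang [-0.0055, 0.3127, -0.0034] mm 29.3 deg 112.6
world [ 0.522  -0.2095  0.262 ] travel [0.0283, 0.0674, 0.0034] ang [-0.0051, 0.0072, 0.0021] mm 29.3 deg 3.3
```

>>> send_rows(
  travel=[
    [0, 0, 0],
    [0, 0, 0],
    [0, 0, 0],
    [0, 0, 0],
    [0, 0, 0],
    [0, 0, 0],
    [0, 0, 0],
    [0, 0, 0],
    [0, 0, 0],
    [0, 0, 0],
  ],
  angular=[
    [0, 0.15, 0],
    [0, 0.15, 0],
    [0, 0.15, 0],
    [0, 0.15, 0],
    [0, 0.15, 0],
    [0, 0.32, 0],
    [0, 0.32, 0],
    [0, 0.32, 0],
    [0, 0.32, 0],
    [0, 0.32, 0],
  ],
  hand=[1, 1, 1, 1, 1, 1, 1, 1, 1, 1],
)

```text
clock: 4.92
tool_pos: [0.4956, -0.209, 0.2781]
ee_rot: [-2.078, -1.47, -0.848]
wrist_force: [0.8, 0.2, -1.0]
grip_width: 0.0856
finger_force: 0.0
```

Run:
```python
from h import *
print(env.get_state()["tool_pos"],env.get_state()["ee_rot"]);num(tgt("stand",(0,0,.25),50),tgt("stand",(0,0,.25),0))
```

```text
[ 0.49557941 -0.20896631  0.27813606] [-2.07841129 -1.46990104 -0.84841627]
q [ 0.825  0.364 -0.119  1.705 -0.677  1.461  0.581] w 0.0856 F [ 0.8  0.2 -1. ] t 4.92
world [ 0.522  -0.2095  0.262 ] travel [-0.0135, 0.0634, 0.0423] ang [0.0018, 0.0139, -0.0047] mm 31.0 deg 5.3
world [ 0.522  -0.2095  0.262 ] travel [-0.0135, 0.0634, 0.0423] ang [-0.0004, -0.125, -0.0052] mm 31.0 deg 45.0
```

Run:
```python
from h import *
num(tgt("cradle",(0,.0235,.10),-20))
```

```text
q [ 0.825  0.364 -0.119  1.705 -0.677  1.461  0.581] w 0.0856 F [ 0.8  0.2 -1. ] t 4.92
world [0.4974 0.2159 0.138 ] travel [0.4597, -0.3387, 0.9616] ang [0.0014, -0.1805, -0.0172] mm 447.4 deg 65.3
```

>>> send_rows(
  travel=[
    [0.46, -0.34, 0.96],
    [0.46, -0.34, 0.96],
    [0.46, -0.34, 0.96],
    [0.46, -0.34, 0.96],
    [0.46, -0.34, 0.96],
    [0.46, -0.34, 0.96],
    [0.46, -0.34, 0.96],
    [0.46, -0.34, 0.96],
    [0.46, -0.34, 0.96],
    [0.46, -0.34, 0.96],
  ],
  angular=[
    [0, -0.18, -0.017],
    [0, -0.18, -0.017],
    [0, -0.18, -0.017],
    [0, -0.18, -0.017],
    [0, -0.18, -0.017],
    [0, -0.18, -0.017],
    [0, -0.18, -0.017],
    [0, -0.18, -0.017],
    [0, -0.18, -0.017],
    [0, -0.18, -0.017],
  ],
  hand=[1, 1, 1, 1, 1, 1, 1, 1, 1, 1],
)

```text
clock: 6.18
tool_pos: [0.495, 0.2175, 0.1375]
ee_rot: [2.273, 1.797, -0.397]
wrist_force: [0.5, 0.4, 0.6]
grip_width: 0.0853
finger_force: 0.0
```

Run:
```python
from h import *
num(tgt("cradle",(0,.0235,.10),-20),tgt("cradle",(0,.0235,-.018),-20))
d=cam("scene"); t=cam("top")
o=np.zeros((560,790,3),np.uint8); a=cv2.resize(d["img"][90:240,210:360],None,fx=2.6,fy=2.6); b=cv2.resize(t["img"][90:240,160:310],None,fx=2.6,fy=2.6)
o[:390,:390]=a;o[:390,395:785]=b; cv2.imwrite("pics/d1.png",o[:390,:,::-1])
```

```text
q [-0.309  0.471 -0.427  1.73   0.405  1.298 -1.128] w 0.0853 F [0.5 0.4 0.6] t 6.17
world [0.4974 0.2159 0.138 ] travel [-0.0028, 0.0067, -0.0004] ang [0.0003, -0.0003, -0.0002] mm 2.9 deg 0.2
world [0.4974 0.2159 0.02  ] travel [0.0976, 0.006, 0.277] ang [0.0003, -0.0003, -0.0002] mm 117.5 deg 0.2
```

View pics/d1.png

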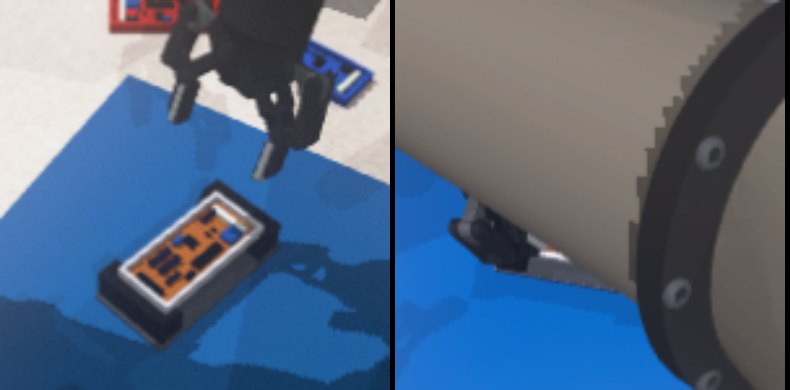

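The left crop (scene view) shows the gripper above the +y end of the board, fingers at (180,105) and (268,165), straddling its width. The right crop (top view) is mostly blocked by the arm. Descending now.

>>> send_rows(
  travel=[
    [0.05, 0.006, 0.14],
    [0.05, 0.006, 0.14],
    [0.0976, 0.006, 0.277],
    [0.0976, 0.006, 0.277],
    [0.0976, 0.006, 0.277],
    [0.0976, 0.006, 0.277],
  ],
  angular=[
    [0, 0, 0],
    [0, 0, 0],
    [0, 0, 0],
    [0, 0, 0],
    [0, 0, 0],
    [0, 0, 0],
  ],
  hand=[1, 1, 1, 1, 1, 1],
)

```text
clock: 7.02
tool_pos: [0.4969, 0.2193, 0.0212]
ee_rot: [2.271, 1.802, -0.393]
wrist_force: [0.1, 0.6, 0.6]
grip_width: 0.0853
finger_force: 0.0
```

>>> send_rows(
  travel=[
    [0, 0, 0],
    [0, 0, 0],
    [0, 0, 0],
    [0, 0, 0],
    [0, 0, 0],
    [0, 0, 0],
  ],
  angular=[
    [0, 0, 0],
    [0, 0, 0],
    [0, 0, 0],
    [0, 0, 0],
    [0, 0, 0],
    [0, 0, 0],
  ],
  hand=[0.5, 0.4, -0.2, -0.2, -0.2, -0.2],
  grip_force=60,
)

```text
clock: 7.78
tool_pos: [0.4967, 0.219, 0.0202]
ee_rot: [2.27, 1.802, -0.395]
wrist_force: [0.9, 0.5, 7.5]
grip_width: 0.0589
finger_force: 64.7
```

Run:
```python
from h import *
num(tgt("cradle",(0,.0235,.10),-20),tgt("cradle",(0,.0235,-.018),-20))
d=cam("scene"); cv2.imwrite("pics/d2.png",cv2.resize(d["img"][110:240,230:360,::-1],None,fx=3,fy=3))
```

```text
q [-0.339  0.623 -0.394  1.793  0.488  1.108 -1.223] w 0.0589 F [0.9 0.5 7.5] t 7.78
world [0.4974 0.2159 0.138 ] travel [-0.1067, 0.0041, -0.2745] ang [0.0005, -0.0004, 0.0004] mm 117.8 deg 0.3
world [0.4974 0.2159 0.02  ] travel [-0.0066, 0.0035, 0.003] ang [0.0005, -0.0004, 0.0004] mm 3.2 deg 0.3
```

View pics/d2.png

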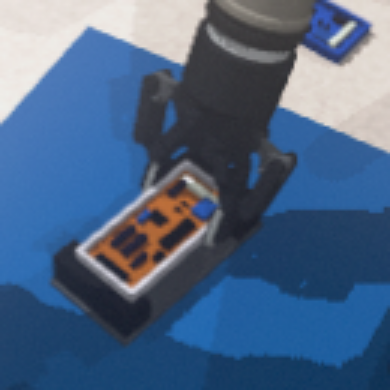

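The board is gripped (opening 58.9 mm, 65 N on the pads), fingers either side of it near its +y end. Lifting now.

>>> send_rows(
  travel=[
    [-0.03, 0, -0.08],
    [-0.06, 0, -0.17],
    [-0.09, 0, -0.25],
    [-0.128, 0, -0.352],
    [-0.128, 0, -0.352],
    [-0.128, 0, -0.352],
  ],
  angular=[
    [0, 0, 0],
    [0, 0, 0],
    [0, 0, 0],
    [0, 0, 0],
    [0, 0, 0],
    [0, 0, 0],
  ],
  hand=[-0.2, -0.2, -0.2, -0.2, -0.2, -0.2],
  grip_force=80,
)

```text
clock: 8.57
tool_pos: [0.4946, 0.218, 0.1675]
ee_rot: [2.27, 1.803, -0.401]
wrist_force: [-0.1, 0.1, -3.0]
grip_width: 0.0582
finger_force: 87.3
```

Run:
```python
from h import *
print(env.get_state()["tool_pos"])
t=cam("top");s=cam("scene")
# cradle now empty: crops
o=np.zeros((600,800,3),np.uint8); o[:400,:400]=cv2.resize(t["img"][135:225,190:280],(400,400),interpolation=cv2.INTER_CUBIC); o[:400,400:]=cv2.resize(s["img"][150:240,230:320],(400,400),interpolation=cv2.INTER_CUBIC)
cv2.imwrite("pics/e1.png",o[:400,:,::-1])
```

```text
[0.4945727  0.21795192 0.16754993]
```

View pics/e1.png

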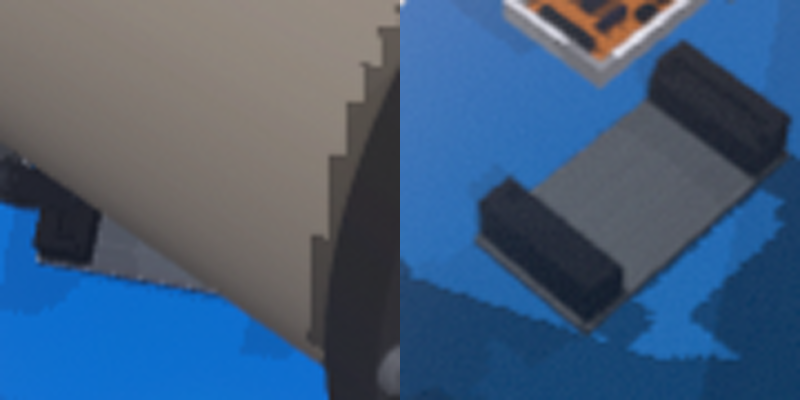

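The scene crop shows the empty cradle, blocks at (550,245) and (715,105), with the board held level above it. Moving over the stand with a 70° turn.

Run:
```python
from h import *
num(tgt("stand",(0,.0481,.181),50))
```

```text
q [-0.302  0.441 -0.437  1.702  0.388  1.353 -1.101] w 0.0586 F [ 0.5  0.5 -1.5] t 8.68
world [ 0.5365 -0.1636  0.193 ] travel [-0.8724, 0.3185, 0.2473] ang [-0.0039, 0.1945, 0.0124] mm 384.4 deg 70.2
```

>>> send_rows(
  travel=[
    [-0.87, 0.319, 0.247],
    [-0.87, 0.319, 0.247],
    [-0.87, 0.319, 0.247],
    [-0.87, 0.319, 0.247],
    [-0.87, 0.319, 0.247],
    [-0.87, 0.319, 0.247],
    [-0.87, 0.319, 0.247],
    [-0.87, 0.319, 0.247],
    [-0.87, 0.319, 0.247],
    [-0.87, 0.319, 0.247],
  ],
  angular=[
    [-0.004, 0.1945, 0.0124],
    [-0.004, 0.1945, 0.0124],
    [-0.004, 0.1945, 0.0124],
    [-0.004, 0.1945, 0.0124],
    [-0.004, 0.1945, 0.0124],
    [-0.004, 0.1945, 0.0124],
    [-0.004, 0.1945, 0.0124],
    [-0.004, 0.1945, 0.0124],
    [-0.004, 0.1945, 0.0124],
    [-0.004, 0.1945, 0.0124],
  ],
  hand=[-0.2, -0.2, -0.2, -0.2, -0.2, -0.2, -0.2, -0.2, -0.2, -0.2],
)

```text
clock: 9.93
tool_pos: [0.5379, -0.1592, 0.1944]
ee_rot: [-1.984, -1.464, -0.931]
wrist_force: [0.3, 0.8, -2.0]
grip_width: 0.0587
finger_force: 87.2
```

Run:
```python
from h import *
print(env.get_state()["tool_pos"])
num(tgt("stand",(0,.0481,.181),50),tgt("stand",(0,.0481,.091),50))
t=cam("top");s=cam("scene")
o=np.zeros((400,800,3),np.uint8); o[:,:400]=cv2.resize(t["img"][90:220,340:470],(400,400),interpolation=cv2.INTER_CUBIC); o[:,400:]=cv2.resize(s["img"][224:384,110:270],(400,400),interpolation=cv2.INTER_CUBIC)
cv2.imwrite("pics/e2.png",o[...,::-1])
# cradle from top view: non-blue pixels in roi
for d,r in((t,(140,215,190,280)),(s,(150,240,235,325))):
    h=cv2.cvtColor(d["img"],cv2.COLOR_RGB2HSV).astype(int); m=(h[...,1]<120); roi=np.zeros_like(m); roi[r[0]:r[1],r[2]:r[3]]=1
    b=max(blobs(m&roi,100),key=lambda x:x[2]); hull=cv2.convexHull(cv2.findNonZero(b[0].astype(np.uint8)))
    ap=cv2.approxPolyDP(hull,2.5,True).reshape(-1,2); print(b[2],ap.tolist()); print(np.round(ray(d,ap+.0,.04),4)[:,:2].tolist()); print(np.round(ray(d,ap+.0,.004),4)[:,:2].tolist())
```

```text
[ 0.53793748 -0.15915865  0.19436533]
q [ 0.921  0.511 -0.353  1.767 -0.697  1.271  0.633] w 0.0587 F [ 0.3  0.8 -2. ] t 9.93
world [ 0.5365 -0.1636  0.193 ] travel [-0.0102, -0.0002, -0.0068] ang [-0.0003, -0.0005, 0.0008] mm 4.9 deg 0.4
world [ 0.5365 -0.1636  0.103 ] travel [-0.1829, -0.0009, 0.1373] ang [-0.0003, -0.0005, 0.0008] mm 91.5 deg 0.4
1804 [[270, 173], [265, 204], [199, 193], [217, 163], [268, 169]]
[[0.4992, 0.1114], [0.4258, 0.1283], [0.4613, 0.2796], [0.5317, 0.2349], [0.5093, 0.1154]]
[[0.5096, 0.1089], [0.4329, 0.1266], [0.47, 0.2847], [0.5436, 0.238], [0.5201, 0.1131]]
1957 [[316, 176], [316, 185], [272, 224], [247, 204], [248, 195], [293, 159]]
[[0.5463, 0.2598], [0.5583, 0.2351], [0.5229, 0.0875], [0.4476, 0.104], [0.4361, 0.1265], [0.473, 0.279]]
[[0.5375, 0.2884], [0.5502, 0.2623], [0.5129, 0.107], [0.4337, 0.1243], [0.4215, 0.148], [0.4604, 0.3085]]
```

View pics/e2.png

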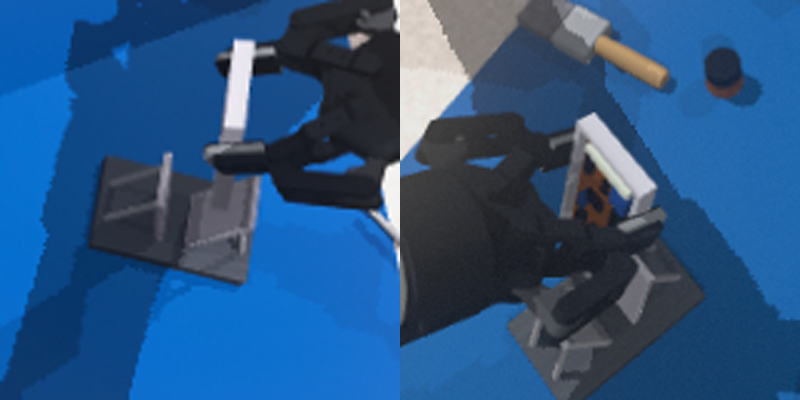

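The board hangs tilted above the V: its end face is at (238,86) in the top crop and (617,152) in the scene crop, and the V is below it. Next I check camera against robot using that end face.

Run:
```python
from h import *
t=cam("top");s=cam("scene"); st=env.get_state(); R=Rn.from_rotvec(st["ee_rot"]).as_matrix(); p=np.array(st["tool_pos"])
u=R@Rn.from_euler("y",-20,degrees=True).as_matrix().T@[1,0,0]
for sg in(1,-1):
    u=R@[np.cos(np.radians(20)),0,sg*np.sin(np.radians(20))]; print(sg,np.round(u,3))
    if abs(u[2]-.94)<.03: e=p-.019*R[:,2]+.033*u; print("pred end",np.round(e,4),proj(t,e),proj(s,e))
def r(d,uv): 
    a=ray(d,[uv],0)[0];c=-d["R"].T@d["t"];v=a-c;return c,v/np.linalg.norm(v)
c1,v1=r(t,(417.3,118));c2,v2=r(s,(196.8,284.8))
k=np.linalg.lstsq(np.c_[v1,-v2],c2-c1,rcond=None)[0]; a,b=c1+k[0]*v1,c2+k[1]*v2; print("tri",np.round(a,4),np.round(b,4))
```

```text
1 [0.255 0.827 0.501]
-1 [0.097 0.326 0.94 ]
pred end [ 0.537  -0.1633  0.2382] [[418.51889646 115.80594288]] [[195.65232395 285.67069133]]
tri [ 0.5344 -0.1621  0.2343] [ 0.5362 -0.1604  0.2341]
```

>>> send_rows(
  travel=[
    [-0.06, 0, 0.04],
    [-0.12, 0, 0.09],
    [-0.183, -0.001, 0.137],
    [-0.183, -0.001, 0.137],
    [-0.183, -0.001, 0.137],
    [-0.183, -0.001, 0.137],
  ],
  angular=[
    [0, 0, 0],
    [0, 0, 0],
    [0, 0, 0],
    [0, 0, 0],
    [0, 0, 0],
    [0, 0, 0],
  ],
  hand=[-0.2, -0.2, -0.2, -0.2, -0.2, -0.2],
)

```text
clock: 10.88
tool_pos: [0.5372, -0.1669, 0.1043]
ee_rot: [-1.989, -1.463, -0.935]
wrist_force: [-0.4, -0.1, -2.0]
grip_width: 0.0582
finger_force: 87.1
```

Run:
```python
from h import *
print(env.get_state()["tool_pos"])
num(tgt("stand",(0,.0491,.087),50),tgt("stand",(0,.0491,.081),50))
```

```text
[ 0.53721345 -0.16688423  0.10428881]
q [ 0.922  0.64  -0.343  1.801 -0.691  1.148  0.739] w 0.0582 F [-0.4 -0.1 -2. ] t 10.88
world [ 0.5368 -0.1627  0.099 ] travel [-0.0039, -0.0043, 0.0159] ang [0.0006, -0.0003, 0.0008] mm 6.8 deg 0.4
world [ 0.5368 -0.1627  0.093 ] travel [-0.0154, -0.0044, 0.0255] ang [0.0006, -0.0003, 0.0008] mm 12.1 deg 0.4
```

>>> send_rows(
  travel=[
    [-0.004, -0.002, 0.016],
    [-0.008, -0.002, 0.019],
    [-0.008, -0.002, 0.019],
  ],
  angular=[
    [0, 0, 0],
    [0, 0, 0],
    [0, 0, 0],
  ],
  hand=[-0.2, -0.2, -0.2],
)

```text
clock: 11.25
tool_pos: [0.5365, -0.1628, 0.0952]
ee_rot: [-1.988, -1.46, -0.933]
wrist_force: [-0.5, -0.3, -2.4]
grip_width: 0.0588
finger_force: 87.1
```

>>> send_rows(
  travel=[
    [-0.006, 0, 0.005],
    [-0.012, 0, 0.01],
    [-0.012, 0, 0.01],
  ],
  angular=[
    [0, 0, 0],
    [0, 0, 0],
    [0, 0, 0],
  ],
  hand=[-0.2, -0.2, -0.2],
)

```text
clock: 11.62
tool_pos: [0.5373, -0.162, 0.0919]
ee_rot: [-1.984, -1.458, -0.937]
wrist_force: [-2.4, -1.6, 10.2]
grip_width: 0.058
finger_force: 87.9
```

Run:
```python
from h import *
num(tgt("stand",(0,.0511,.081),50))
```

```text
q [ 0.919  0.659 -0.345  1.809 -0.697  1.13   0.753] w 0.058 F [-2.4 -1.6 10.2] t 11.62
world [ 0.5374 -0.1608  0.093 ] travel [0.004, -0.0008, 0.0004] ang [0.0002, -0.0012, 0.0005] mm 1.7 deg 0.5
```

>>> send_rows(
  travel=[
    [0, 0, 0],
    [0, 0, 0],
    [0, 0, 0],
    [0, 0, 0],
    [0, 0, -0.05],
    [0, 0, -0.12],
    [0, 0, -0.3],
    [0, 0, -0.3],
    [0, 0, -0.3],
  ],
  angular=[
    [0, 0, 0],
    [0, 0, 0],
    [0, 0, 0],
    [0, 0, 0],
    [0, 0, 0],
    [0, 0, 0],
    [0, 0, 0],
    [0, 0, 0],
    [0, 0, 0],
  ],
  hand=[0.1, 0.5, 0.9, 0.9, 0.9, 0.9, 0.9, 0.9, 0.9],
)

```text
clock: 12.75
tool_pos: [0.5087, -0.2511, 0.166]
ee_rot: [-1.989, -1.46, -0.934]
wrist_force: [0.0, 0.6, 0.0]
grip_width: 0.0813
finger_force: 0.0
```

Run:
```python
from h import *
o,M=tgt("stand",(0,.0198,.0858),-64)
num((o-.12*M[:,2]+[0,0,.15],M),(o-.12*M[:,2],M))
s=cam("scene");t=cam("top");f=np.zeros((400,800,3),np.uint8)
f[:,:400]=cv2.resize(t["img"][90:220,340:470],(400,400),interpolation=cv2.INTER_CUBIC); f[:,400:]=cv2.resize(s["img"][224:384,110:270],(400,400),interpolation=cv2.INTER_CUBIC)
cv2.imwrite("pics/f1.png",f[...,::-1])
```

```text
q [ 1.006  0.606 -0.295  1.673 -0.629  1.355  0.714] w 0.0813 F [0.  0.6 0. ] t 12.75
world [ 0.5604 -0.0878  0.3004] travel [0.5325, 0.0011, 0.1134] ang [0.0007, -0.317, -0.0003] mm 217.8 deg 114.1
world [ 0.5604 -0.0878  0.1504] travel [0.2447, -0.0003, 0.3538] ang [0.0007, -0.317, -0.0003] mm 172.1 deg 114.1
```

View pics/f1.png

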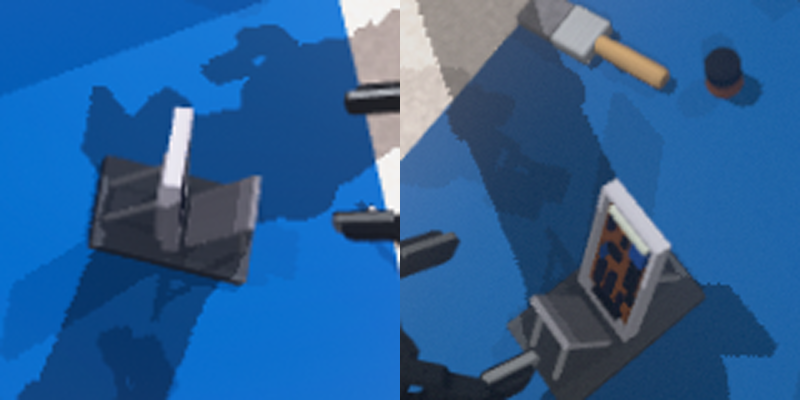

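The board leans on the +y rest, end face at (180,148) in the top crop, components facing the -y side in the scene crop. Now going round to its back.

>>> send_rows(
  travel=[
    [0.3, 0, -0.1],
    [0.532, 0.001, 0.113],
    [0.532, 0.001, 0.113],
    [0.532, 0.001, 0.113],
    [0.532, 0.001, 0.113],
    [0.532, 0.001, 0.113],
    [0.532, 0.001, 0.113],
    [0.532, 0.001, 0.113],
    [0.532, 0.001, 0.113],
    [0.532, 0.001, 0.113],
  ],
  angular=[
    [0, -0.03, 0],
    [0, -0.317, 0],
    [0, -0.317, 0],
    [0, -0.317, 0],
    [0, -0.317, 0],
    [0, -0.317, 0],
    [0, -0.317, 0],
    [0, -0.317, 0],
    [0, -0.317, 0],
    [0, -0.317, 0],
  ],
  hand=[1, 1, 1, 1, 1, 1, 1, 1, 1, 1],
)

```text
clock: 14.1
tool_pos: [0.5601, -0.0851, 0.2995]
ee_rot: [1.886, 1.389, -1.035]
wrist_force: [0.0, 0.6, -1.0]
grip_width: 0.0852
finger_force: 0.0
```

Run:
```python
from h import *
print(env.get_state()["tool_pos"])
o,M=tgt("stand",(0,.0198,.0858),-64)
num((o-.12*M[:,2]+[0,0,.03],M),(o-.12*M[:,2],M))
s=cam("scene")
```

```text
[ 0.56006355 -0.0850842   0.2995426 ]
q [-0.138  0.518 -0.294  1.569  0.841  1.839 -0.859] w 0.0852 F [ 0.   0.6 -1. ] t 14.1
world [ 0.5604 -0.0878  0.1804] travel [0.2482, 0.0023, 0.1648] ang [0.0008, -0.0178, 0.0001] mm 119.2 deg 6.4
world [ 0.5604 -0.0878  0.1504] travel [0.3115, 0.0022, 0.205] ang [0.0008, -0.0178, 0.0001] mm 149.2 deg 6.4
```

>>> send_rows(
  travel=[
    [0.15, 0, 0.1],
    [0.31, 0.002, 0.205],
    [0.31, 0.002, 0.205],
    [0.31, 0.002, 0.205],
    [0.31, 0.002, 0.205],
    [0.31, 0.002, 0.205],
  ],
  angular=[
    [0, -0.018, 0],
    [0, -0.018, 0],
    [0, -0.018, 0],
    [0, -0.018, 0],
    [0, -0.018, 0],
    [0, -0.018, 0],
  ],
  hand=[1, 1, 1, 1, 1, 1],
)

```text
clock: 14.9
tool_pos: [0.5618, -0.0896, 0.1541]
ee_rot: [1.81, 1.32, -1.116]
wrist_force: [-0.1, 0.5, -1.2]
grip_width: 0.0853
finger_force: 0.0
```

Run:
```python
from h import *
print(env.get_state()["tool_pos"])
o,M=tgt("stand",(0,.0198,.0858),-64)
num((o,M))
s=cam("scene");t=cam("top");f=np.zeros((400,800,3),np.uint8)
f[:,:400]=cv2.resize(t["img"][90:220,320:450],(400,400),interpolation=cv2.INTER_CUBIC); f[:,400:]=cv2.resize(s["img"][224:384,110:270],(400,400),interpolation=cv2.INTER_CUBIC)
cv2.imwrite("pics/g1.png",f[...,::-1])
```

```text
[ 0.56179198 -0.08963648  0.15407922]
q [-0.175  0.739 -0.264  1.638  0.892  1.743 -1.078] w 0.0853 F [-0.1  0.5 -1.2] t 14.9
world [ 0.528  -0.1906  0.0978] travel [0.0078, -0.0056, 0.301] ang [0.0004, -0.001, -0.0011] mm 120.5 deg 0.6
```

View pics/g1.png

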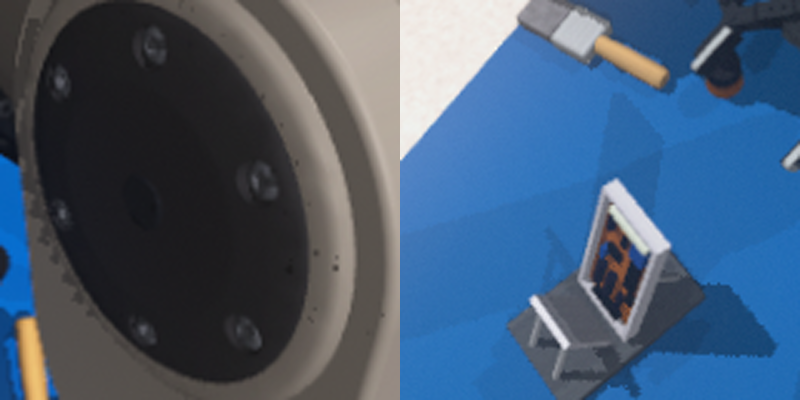

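The scene crop shows the fingertips at (710,50) and (793,155), either side of the line to the board, which still leans at (625,260). The arm fills the top view. Advancing.

>>> send_rows(
  travel=[
    [0.004, -0.003, 0.08],
    [0.008, -0.006, 0.16],
    [0.008, -0.006, 0.23],
    [0.008, -0.006, 0.27],
    [0.008, -0.006, 0.301],
    [0.008, -0.006, 0.301],
  ],
  angular=[
    [0, -0.001, 0],
    [0, -0.001, -0.001],
    [0, -0.001, -0.001],
    [0, -0.001, -0.001],
    [0, -0.001, -0.001],
    [0, -0.001, -0.001],
  ],
  hand=[1, 1, 1, 1, 1, 1],
)

```text
clock: 15.75
tool_pos: [0.5265, -0.1911, 0.0958]
ee_rot: [1.8, 1.324, -1.13]
wrist_force: [0.2, 1.0, -0.4]
grip_width: 0.0853
finger_force: 0.0
```

Run:
```python
from h import *
print(env.get_state()["tool_pos"])
num(tgt("stand",(0,.0198,.0858),-64))
```

```text
[ 0.52647203 -0.19112334  0.09575538]
q [-0.065  0.758 -0.216  1.792  0.985  1.567 -1.125] w 0.0853 F [ 0.2  1.  -0.4] t 15.75
world [ 0.528  -0.1906  0.0978] travel [-0.0036, 0.0031, -0.0043] ang [0.0001, 0.0004, 0.0005] mm 2.6 deg 0.2
```

>>> send_rows(
  travel=[
    [0, 0.002, 0],
    [0, 0.003, 0],
    [0, 0.003, 0],
    [0, 0.003, 0],
    [0, 0.003, 0],
    [0, 0.003, 0],
  ],
  angular=[
    [0, 0, 0],
    [0, 0, 0],
    [0, 0, 0],
    [0, 0, 0],
    [0, 0, 0],
    [0, 0, 0],
  ],
  hand=[0.5, 0.4, -0.2, -0.2, -0.2, -0.2],
  grip_force=60,
)

```text
clock: 16.5
tool_pos: [0.5284, -0.1906, 0.096]
ee_rot: [1.799, 1.325, -1.127]
wrist_force: [1.3, 2.7, 4.0]
grip_width: 0.0591
finger_force: 64.4
```

Run:
```python
from h import *
s=env.get_state();print(s["tool_pos"],s["finger_force"])
num(tgt("stand",(0,.0198,.0858),-64))
s=cam("scene")
cv2.imwrite("pics/g2.png",cv2.resize(s["img"][224:384,110:310,::-1],(750,600),interpolation=cv2.INTER_CUBIC))
```

```text
[ 0.52841634 -0.19062649  0.09596841] 64.39476728439331
q [-0.066  0.759 -0.217  1.788  0.986  1.568 -1.123] w 0.0591 F [1.3 2.7 4. ] t 16.5
world [ 0.528  -0.1906  0.0978] travel [-0.0043, -0.0011, -0.0017] ang [0.0004, 0.0003, 0.0005] mm 1.9 deg 0.2
```

View pics/g2.png

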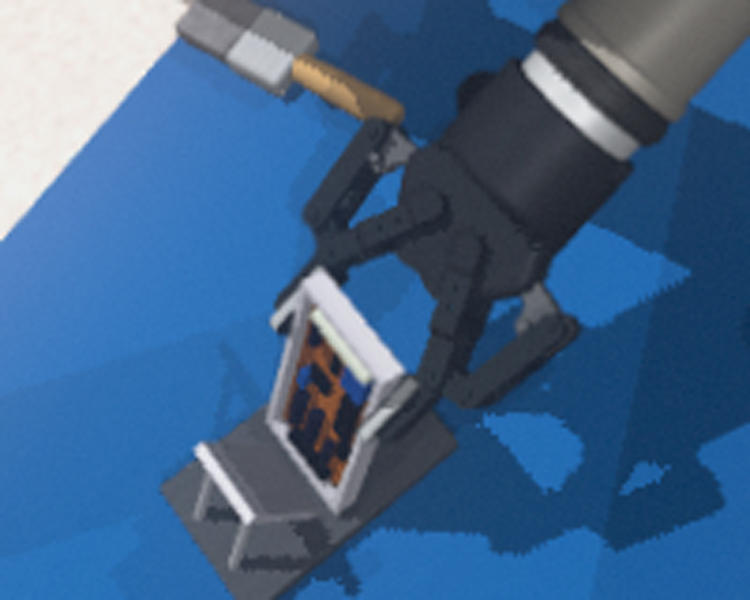

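The board is gripped from the solder side: fingers at (290,310) and (390,410) near its top end, opening 59.1 mm. Lifting out of the V.

>>> send_rows(
  travel=[
    [-0.03, 0, -0.015],
    [-0.1, 0, -0.049],
    [-0.2, 0, -0.098],
    [-0.337, 0, -0.164],
    [-0.45, 0, -0.219],
    [-0.45, 0, -0.219],
    [-0.45, 0, -0.219],
  ],
  angular=[
    [0, 0, 0],
    [0, 0, 0],
    [0, 0, 0],
    [0, 0, 0],
    [0, 0, 0],
    [0, 0, 0],
    [0, 0, 0],
  ],
  hand=[-0.2, -0.2, -0.2, -0.2, -0.2, -0.2, -0.2],
  grip_force=80,
)

```text
clock: 17.42
tool_pos: [0.5272, -0.1913, 0.2948]
ee_rot: [1.8, 1.326, -1.131]
wrist_force: [1.2, 0.0, -2.9]
grip_width: 0.0585
finger_force: 85.7
```

Run:
```python
from h import *
s=env.get_state();print(s["tool_pos"],s["finger_force"])
num(tgt("cradle",(0,-.0173,.12),46))
```

```text
[ 0.52719877 -0.19133403  0.29479496] 85.6816291809082
q [-0.053  0.48  -0.229  1.719  0.956  1.758 -0.833] w 0.0585 F [ 1.2  0.  -2.9] t 17.43
world [0.488  0.1762 0.158 ] travel [0.6795, -0.3666, -0.612] ang [-0.003, 0.3056, -0.0131] mm 394.1 deg 110.1
```

>>> send_rows(
  travel=[
    [0.365, -0.367, -0.765],
    [0.365, -0.367, -0.765],
    [0.365, -0.367, -0.765],
    [0.365, -0.367, -0.765],
    [0.365, -0.367, -0.765],
    [0.365, -0.367, -0.765],
    [0.365, -0.367, -0.765],
    [0.365, -0.367, -0.765],
    [0.365, -0.367, -0.765],
    [0.365, -0.367, -0.765],
  ],
  angular=[
    [-0.003, 0.3056, -0.013],
    [-0.003, 0.3056, -0.013],
    [-0.003, 0.3056, -0.013],
    [-0.003, 0.3056, -0.013],
    [-0.003, 0.3056, -0.013],
    [-0.003, 0.3056, -0.013],
    [-0.003, 0.3056, -0.013],
    [-0.003, 0.3056, -0.013],
    [-0.003, 0.3056, -0.013],
    [-0.003, 0.3056, -0.013],
  ],
  hand=[-0.2, -0.2, -0.2, -0.2, -0.2, -0.2, -0.2, -0.2, -0.2, -0.2],
)

```text
clock: 18.68
tool_pos: [0.4879, 0.1751, 0.2966]
ee_rot: [-2.006, -1.584, -0.798]
wrist_force: [-1.2, 0.6, -2.9]
grip_width: 0.0587
finger_force: 86.7
```

Run:
```python
from h import *
s=env.get_state();print(s["tool_pos"],s["finger_force"])
num(tgt("cradle",(0,-.0173,.12),46),tgt("cradle",(0,-.0173,.04),46))
```

```text
[0.48787026 0.17507432 0.29659528] 86.74523949623108
q [ 0.355  0.05  -0.346  2.041 -0.862  1.051  0.225] w 0.0587 F [-1.2  0.6 -2.9] t 18.68
world [0.488  0.1762 0.158 ] travel [-0.2364, 0.0002, 0.2533] ang [0.0, 0.007, -0.0003] mm 138.6 deg 2.5
world [0.488  0.1762 0.078 ] travel [-0.374, 0.0004, 0.3984] ang [0.0, 0.007, -0.0003] mm 218.6 deg 2.5
```

>>> send_rows(
  travel=[
    [-0.1, 0, 0.11],
    [-0.236, 0, 0.253],
    [-0.374, 0, 0.398],
    [-0.374, 0, 0.398],
    [-0.374, 0, 0.398],
    [-0.374, 0, 0.398],
    [-0.374, 0, 0.398],
  ],
  angular=[
    [0, 0.007, 0],
    [0, 0.007, 0],
    [0, 0.007, 0],
    [0, 0.007, 0],
    [0, 0.007, 0],
    [0, 0.007, 0],
    [0, 0.007, 0],
  ],
  hand=[-0.2, -0.2, -0.2, -0.2, -0.2, -0.2, -0.2],
)

```text
clock: 19.55
tool_pos: [0.4904, 0.1764, 0.0814]
ee_rot: [-1.976, -1.566, -0.838]
wrist_force: [-0.6, 0.9, -1.7]
grip_width: 0.0585
finger_force: 86.5
```

Run:
```python
from h import *
st=env.get_state();print(st["tool_pos"],st["finger_force"]); num(tgt("cradle",(0,-.0173,.04),46))
R=Rn.from_rotvec(st["ee_rot"]).as_matrix(); g=np.array(st["tool_pos"])-.019*R[:,2]
a=np.radians(46); by=R@[np.cos(a),0,np.sin(a)]; bx=R[:,1]  # board long dir (level), width
n=np.cross(bx,by); print("g",np.round(g,4),"long",np.round(by,3),"n",np.round(n,3))
c=g+.031*by; print("pred centre",np.round(c,4), "level deg",np.degrees(np.arcsin(by[2])))
s=cam("scene");t=cam("top")
for nm,d in(("scene",s),("top",t)):
    for sx in(-1,1):
        for sy in(-1,1): 
            X=c+sx*.03*bx+sy*.065*by+.006*np.array([0,0,1]); print(nm,sx,sy,np.round(X,3),np.round(proj(d,X)[0],1))
cv2.imwrite("pics/h_s.png",s["img"][...,::-1]);cv2.imwrite("pics/h_t.png",t["img"][...,::-1])
for nm,d in(("scene",s),("top",t)):
    h=cv2.cvtColor(d["img"],cv2.COLOR_RGB2HSV).astype(int); pc=proj(d,c)[0].astype(int)
    for k,m in(("white",(h[...,1]<60)&(h[...,2]>140)),("brown",(h[...,0]<22)&(h[...,1]>90)&(h[...,2]>60))):
        roi=np.zeros_like(m); roi[max(0,pc[1]-45):pc[1]+45,pc[0]-55:pc[0]+55]=1
        for b in blobs(m&roi,25):
            hl=cv2.approxPolyDP(cv2.convexHull(cv2.findNonZero(b[0].astype(np.uint8))),2.5,True).reshape(-1,2); print(nm,k,b[2],hl.tolist())
```

```text
[0.49039685 0.17638484 0.08136644] 86.52512311935425
q [ 0.375  0.43  -0.392  2.225 -1.152  0.687  0.785] w 0.0585 F [-0.6  0.9 -1.7] t 19.55
world [0.488  0.1762 0.078 ] travel [-0.0073, -0.0057, 0.0045] ang [0.0004, 0.0006, 0.0004] mm 4.1 deg 0.3
g [0.4872 0.1631 0.0946] long [ 0.23   0.973 -0.004] n [-0.003  0.005  1.   ]
pred centre [0.4944 0.1933 0.0945] level deg -0.21456510957636907
scene -1 -1 [0.45  0.137 0.101] [255.4 178.2]
scene -1 1 [0.48  0.263 0.1  ] [294.5 147.4]
scene 1 -1 [0.509 0.123 0.101] [275.5 193.7]
scene 1 1 [0.539 0.25  0.1  ] [314.3 161. ]
top -1 -1 [0.45  0.137 0.101] [261.2 187.6]
top -1 1 [0.48  0.263 0.1  ] [202.1 177.9]
top 1 -1 [0.509 0.123 0.101] [265.6 161.4]
top 1 1 [0.539 0.25  0.1  ] [207.5 152. ]
scene white 295 [[251, 126], [230, 150], [230, 126]]
scene white 825 [[339, 151], [278, 126], [333, 126], [339, 130]]
scene white 175 [[313, 162], [291, 182], [268, 171], [294, 150]]
scene white 30 [[230, 156], [239, 161], [242, 170]]
scene brown 649 [[310, 162], [288, 182], [268, 173], [294, 152]]
top white 278 [[260, 162], [246, 187], [202, 179], [207, 154], [254, 156]]
top brown 1152 [[262, 165], [259, 177], [251, 184], [204, 177], [209, 156]]
```

Run:
```python
from h import *
t=cam("top");s=cam("scene")
def tri(a,b):
    P=[]; 
    n=[cv2.undistortPoints(np.array([[p]],float),d["K"],d["dist"]).reshape(2,1) for d,p in((t,a),(s,b))]
    X=cv2.triangulatePoints(np.c_[t["R"],t["t"]],np.c_[s["R"],s["t"]],*n); return (X[:3]/X[3]).ravel()
print(np.round(tri((202,179),(293.7,149.6)),4),np.round(tri((207,153.5),(313.3,161.7)),4))
# cradle corner visible in scene (near end) : seat reference from earlier scene/top corners, same cams
print("cradle -x-y base",np.round(tri((265,204),(247,204)),4))
num(tgt("cradle",(0,-.0173,0),46),tgt("cradle",(0,-.0173,-.0132),46))
```

```text
[0.4792 0.2642 0.0919] [0.5365 0.2512 0.0955]
cradle -x-y base [0.433  0.1261 0.0015]
q [ 0.375  0.431 -0.392  2.226 -1.152  0.687  0.786] w 0.0584 F [ 0.2  0.4 -1.2] t 19.75
world [0.488  0.1762 0.038 ] travel [-0.0779, -0.005, 0.0735] ang [0.0003, 0.0006, 0.0003] mm 42.9 deg 0.3
world [0.488  0.1762 0.0248] travel [-0.1016, -0.0051, 0.0965] ang [0.0003, 0.0006, 0.0003] mm 56.1 deg 0.3
```

>>> send_rows(
  travel=[
    [-0.03, -0.002, 0.03],
    [-0.06, -0.004, 0.055],
    [-0.078, -0.004, 0.0735],
    [-0.078, -0.004, 0.0735],
    [-0.078, -0.004, 0.0735],
  ],
  angular=[
    [0, 0, 0],
    [0, 0, 0],
    [0, 0, 0],
    [0, 0, 0],
    [0, 0, 0],
  ],
  hand=[-0.2, -0.2, -0.2, -0.2, -0.2],
)

```text
clock: 20.38
tool_pos: [0.4882, 0.1763, 0.0376]
ee_rot: [-1.976, -1.564, -0.836]
wrist_force: [-0.3, -0.9, -2.9]
grip_width: 0.0584
finger_force: 86.6
```

Run:
```python
from h import *
print(env.get_state()["tool_pos"]);num(tgt("cradle",(0,-.0173,-.0092),46),tgt("cradle",(0,-.0173,-.0132),46))
```

```text
[0.48815511 0.17625908 0.03755261]
q [ 0.392  0.53  -0.414  2.237 -1.223  0.619  0.916] w 0.0584 F [-0.3 -0.9 -2.9] t 20.38
world [0.488  0.1762 0.0288] travel [-0.0159, -0.0003, 0.015] ang [0.0002, 0.0006, 0.0001] mm 8.8 deg 0.2
world [0.488  0.1762 0.0248] travel [-0.0231, -0.0003, 0.022] ang [0.0002, 0.0006, 0.0001] mm 12.8 deg 0.2
```

Excellent tracking. Creeping down with force checks.

>>> send_rows(
  travel=[
    [-0.006, 0, 0.006],
    [-0.011, 0, 0.011],
    [-0.016, 0, 0.015],
    [-0.016, 0, 0.015],
  ],
  angular=[
    [0, 0, 0],
    [0, 0, 0],
    [0, 0, 0],
    [0, 0, 0],
  ],
  hand=[-0.2, -0.2, -0.2, -0.2],
)

```text
clock: 20.88
tool_pos: [0.4878, 0.1761, 0.0286]
ee_rot: [-1.975, -1.563, -0.836]
wrist_force: [-0.2, -1.6, 0.5]
grip_width: 0.0585
finger_force: 87.2
```

>>> send_rows(
  travel=[
    [-0.002, 0, 0.002],
    [-0.004, 0, 0.004],
    [-0.004, 0, 0.004],
  ],
  angular=[
    [0, 0, 0],
    [0, 0, 0],
    [0, 0, 0],
  ],
  hand=[-0.2, -0.2, -0.2],
)

```text
clock: 21.25
tool_pos: [0.4879, 0.1762, 0.0272]
ee_rot: [-1.974, -1.563, -0.837]
wrist_force: [-4.8, -5.5, 8.8]
grip_width: 0.0582
finger_force: 87.5
```

>>> send_rows(
  travel=[
    [0, 0, 0],
    [-0.002, 0, 0.002],
    [-0.0045, 0, 0.0045],
    [-0.0045, 0, 0.0045],
  ],
  angular=[
    [0, 0.004, 0],
    [0, 0.004, 0],
    [0, 0.004, 0],
    [0, 0.004, 0],
  ],
  hand=[-0.2, -0.2, -0.2, -0.2],
)

```text
clock: 21.75
tool_pos: [0.4882, 0.177, 0.0274]
ee_rot: [-1.951, -1.548, -0.864]
wrist_force: [-11.2, -14.2, 30.9]
grip_width: 0.0585
finger_force: 91.4
```

Run:
```python
from h import *
st=env.get_state();print(st["tool_pos"],st["wrist_force"],st["ft_torque"]);num(tgt("cradle",(0,-.0173,-.0132),46))
t=cam("top");s=cam("scene")
c=np.array([.492,.193,.038]);_,B=frame("cradle")
for nm,d in(("scene",s),("top",t)):
    h=cv2.cvtColor(d["img"],cv2.COLOR_RGB2HSV).astype(int); pc=proj(d,c)[0].astype(int)
    m=((h[...,1]<60)&(h[...,2]>140))|((h[...,0]<22)&(h[...,1]>90)&(h[...,2]>60))
    roi=np.zeros_like(m); roi[pc[1]-35:pc[1]+35,pc[0]-45:pc[0]+45]=1
    print([ (b[2],cv2.approxPolyDP(cv2.convexHull(cv2.findNonZero(b[0].astype(np.uint8))),2,True).reshape(-1,2).tolist()) for b in blobs(m&roi,60)])
    print(nm,"expected corners --,-+,+-,++",[np.round(proj(d,c+B@[sx*.03,sy*.065,.006])[0],1).tolist() for sx in(-1,1) for sy in(-1,1)])
```

```text
[0.48824394 0.1769971  0.0273841 ] [-11.15686029 -14.23486461  30.85045117] [1.26545086 0.09776566 0.8192189 ]
q [ 0.426  0.576 -0.435  2.238 -1.263  0.62   0.994] w 0.0585 F [-11.2 -14.2  30.9] t 21.75
world [0.488  0.1762 0.0248] travel [-0.0062, -0.0001, 0.0028] ang [0.0001, -0.0047, 0.0005] mm 2.7 deg 1.7
[(np.int32(825), [[310, 176], [289, 196], [280, 197], [264, 187], [292, 163]])]
scene expected corners --,-+,+-,++ [[254.6, 193.1], [291.8, 162.8], [273.5, 208.3], [310.5, 176.1]]
[(np.int32(1300), [[262, 174], [261, 184], [249, 193], [240, 194], [205, 186], [210, 162], [254, 165]])]
top expected corners --,-+,+-,++ [[260.8, 194.5], [205.6, 185.3], [265.0, 169.9], [210.7, 161.1]]
```

>>> send_rows(
  travel=[
    [0.003, 0, -0.003],
    [0.0045, 0, -0.0045],
    [0.0045, 0, -0.0045],
  ],
  angular=[
    [0, -0.004, 0],
    [0, -0.004, 0],
    [0, -0.004, 0],
  ],
  hand=[-0.2, -0.2, -0.2],
)

```text
clock: 22.22
tool_pos: [0.4883, 0.177, 0.0273]
ee_rot: [-1.973, -1.563, -0.838]
wrist_force: [-0.4, -1.4, 5.9]
grip_width: 0.0583
finger_force: 86.7
```

Run:
```python
from h import *
st=env.get_state();print(st["tool_pos"],st["wrist_force"],st["ft_torque"]);num(tgt("cradle",(0,-.0173,-.0132),46))
```

```text
[0.48825667 0.17696837 0.02727463] [-0.38176522 -1.3785969   5.899496  ] [ 0.62404146 -0.25083767  0.07931941]
q [ 0.401  0.558 -0.425  2.237 -1.241  0.602  0.949] w 0.0583 F [-0.4 -1.4  5.9] t 22.23
world [0.488  0.1762 0.0248] travel [-0.0059, -0.0001, 0.0028] ang [0.0001, 0.0001, 0.0002] mm 2.6 deg 0.1
```

>>> send_rows(
  travel=[
    [0, 0, 0],
    [0, 0, 0],
    [0, 0, 0],
    [0, 0, 0],
    [0, 0, 0],
  ],
  angular=[
    [0, 0, 0],
    [0, 0, 0],
    [0, 0, 0],
    [0, 0, 0],
    [0, 0, 0],
  ],
  hand=[0.4, 0.45, 0.6, 0.9, 0.9],
  grip_force=20,
)

```text
clock: 22.85
tool_pos: [0.4876, 0.1758, 0.0258]
ee_rot: [-1.977, -1.563, -0.835]
wrist_force: [-0.4, -0.1, -0.2]
grip_width: 0.0811
finger_force: 0.0
```

>>> send_rows(
  travel=[
    [0, 0, -0.03],
    [0, 0, -0.08],
    [0, 0, -0.16],
    [0, 0, -0.3],
    [0.1, 0, -0.45],
    [0.2, 0, -0.6],
    [0.2, 0, -0.6],
    [0.2, 0, -0.6],
  ],
  angular=[
    [0, 0, 0],
    [0, 0, 0],
    [0, 0, 0],
    [0, 0, 0],
    [0, 0, 0],
    [0, 0, 0],
    [0, 0, 0],
    [0, 0, 0],
  ],
  hand=[0.9, 0.9, 0.9, 0.9, 0.9, 0.9, 0.9, 0.9],
)

```text
clock: 23.85
tool_pos: [0.4613, 0.0619, 0.2523]
ee_rot: [-1.979, -1.566, -0.838]
wrist_force: [-0.1, 0.2, 0.2]
grip_width: 0.0812
finger_force: 0.0
```

Run:
```python
from h import *
st=env.get_state();print(st["tool_pos"],st["wrist_force"])
t=cam("top");s=cam("scene")
c=np.array([.492,.193,.038]);_,B=frame("cradle")
for nm,d in(("scene",s),("top",t)):
    h=cv2.cvtColor(d["img"],cv2.COLOR_RGB2HSV).astype(int); pc=proj(d,c)[0].astype(int)
    m=((h[...,1]<70)&(h[...,2]>130))|((h[...,0]<22)&(h[...,1]>90)&(h[...,2]>60))
    roi=np.zeros_like(m); roi[pc[1]-30:pc[1]+30,pc[0]-40:pc[0]+40]=1
    for b in blobs(m&roi,60):
        ap=cv2.approxPolyDP(cv2.convexHull(cv2.findNonZero(b[0].astype(np.uint8))),3,True).reshape(-1,2); W=ray(d,ap+0.,.044)
        print(nm,b[2],ap.tolist(),np.round(W.mean(0),4),np.round(np.linalg.norm(W-np.roll(W,-1,0),axis=1),3))
    print("dark inside",(h[...,2]<60)[pc[1]-8:pc[1]+8,pc[0]-8:pc[0]+8].sum())
```

```text
[0.46127471 0.06185397 0.25227562] [-0.11956077  0.22342047  0.23131291]
scene 1138 [[310, 176], [275, 208], [256, 194], [292, 163]] [0.4935 0.1933 0.044 ] [0.127 0.058 0.129 0.058]
dark inside 0
top 1421 [[263, 171], [259, 195], [205, 186], [210, 162]] [0.4902 0.196  0.044 ] [0.058 0.127 0.059 0.127]
dark inside 0
```

In both views the board's corners are within 1 px of the original seated board, and no dark chips show, so the solder side is up.

```bash
python3 -c "
from workcell import env
print(env.sign_off())"
```

```text
the job is handed in; nothing more can be done
None
```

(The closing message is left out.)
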